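# Book in two teleconverters and hold the ticket clip open over the job card

## Task

Book the two steel teleconverters in for service: lower each one into the tray bore that fits it (narrow one in the small bore, wide one in the large), right down and without dropping it. Then squeeze open the spring clip parked on the gate's top rail, lift it off, and finish while holding it wide open around the top edge of the job card, near the middle, its jaws reaching well down either side and nothing of the clip touching the card, so I can slip the receipt in. Do not shove or bite the card with the clip, and leave the pancake lens, the hood and the case lid where they are.

Things in the scene. Friction and masses are not known exactly. Their poses are not given: they have to be found in the camera images.
- gate: Fixed low fence of chrome rods; flat top rail 5 mm thick, 20 mm tall, top 62 mm above the bench. Origin on the bench under the middle of the 340 mm main run, which lies along its x; z up. At its +x end a like run goes 400 mm along its -y. In that corner converters, pancake and hood stand in mixed order, two by two square to the gate, 130 to 140 mm apart.
- clip: Dark steel spring clip, clothes-peg type, 87 mm long, 24 mm wide, 65 g; starts jaws down on the gate's main rail. This body is its +y half; origin on the pivot (its x axis, along the rail). Handles spread up in a V. At start z is up, pivot 86 mm above the bench, 24 mm over the rail. Squeezing the handle ends together along y opens the jaws; each half then turns by half the joint value.
- clip_jaw (a joint): Clip opening, rad: 0 parked on the rail, -0.12 shut on nothing, 0.75 stop. Spring: 6 N on each handle end starts it, 10 N holds 0.7; it shuts when let off. Outside width over the handle ends 58 mm at 0, 42 at 0.35, 34 at 0.52, 26 at 0.7; jaw tip gap 5 mm at 0, 20 at 0.35, 27 at 0.52, 34 at 0.7.
- jaw_tip_a (a point): Lowest inner edge of the rubber jaw pad of the clip's +y half, mid width, 42 mm below the pivot at start (18 mm below the rail's top). Between open jaws the throat is free up to 5 mm below the pivot.
- jaw_tip_b (a point): The same on the clip's -y half.
- handle_end_a (a point): Centre of the rounded handle end (3 mm radius, 24 mm wide) of the clip's +y half; at start 42 mm above and 26 mm to the side of the pivot, 128 mm above the bench.
- handle_end_b (a point): The same on the clip's -y half.
- tray: Fixed grey tray block 150 mm (its x) by 230 mm (y), 26 mm tall, origin under its centre, z up. Two round bores 12 mm deep side by side along y. Behind them, at x = +55 mm, a slotted bar (18 by 125 mm, 12 mm above the tray's top) holds a stiff upright job card 2 mm thick, 105 mm wide along y, top edge 98 mm above the bench.
- bore_small (a point): Centre of the floor of the small bore, 60 mm across, 14 mm above the bench (mouth at 26 mm), at (-25, -55) mm in the tray's x, y.
- bore_large (a point): Centre of the floor of the large bore, 68 mm across, 14 mm above the bench (mouth at 26 mm), at (-25, 55) mm in the tray's x, y.
- card_top (a point): Middle of the job card's top edge; axes as the tray's: x across the card's thickness, y along the edge, z up.
- tc_short: Narrow teleconverter: satin steel cylinder 56 mm across, 36 mm tall, about 0.15 kg, standing on the bench; lowest 5 mm is a black cap 50 mm across. Origin at the centre of its underside, z up.
- tc_tall: Wide teleconverter: satin steel cylinder 64 mm across, 52 mm tall, about 0.24 kg, standing on the bench; lowest 5 mm is a black cap 58 mm across. Origin at the centre of its underside, z up.
- pancake: Silver pancake lens, 62 mm across and 25 mm tall, ribbed ring; not part of the job. Origin at the centre of its underside.
- hood: Black plastic lens hood, a flaring open tube 34 mm tall, 72 mm across the top; not part of the job. Origin at the centre of its underside.
- case_lid: Translucent grey lens case lid, a disc 76 mm across and 14 mm tall; not part of the job. Origin at the centre of its underside.
Things that resemble listed ones, but are neither listed nor needed, are in the scene too. Leave any purple look-alike of the clip alone.

How it is judged:
On the way, in this order (a step that is already met when the one before it is completed fails the run):
1. both teleconverters stand let go in their bores (horizontal distance between tc_short and bore_small below 0.005 m and z of tc_short in the frame of bore_small below 0.003 m and horizontal distance between tc_tall and bore_large below 0.005 m and z of tc_tall in the frame of bore_large below 0.003 m and contact force between the fingers and tc_short below 0.1 N and contact force between the fingers and tc_tall below 0.1 N), for 0.2 s.
2. the clip is squeezed open and lifted off the rail (value of joint clip_jaw above 0.15 rad and height (world z) of each of jaw_tip_a, jaw_tip_b above 0.07 m and contact force between clip and gate below 0.1 N), for 0.2 s.
At the end, for the whole second after the job is handed in: Both teleconverters upright on their own bore floors (3 mm, 5 mm off axis); clip held still by the gripper, open over 0.35 rad, touching no card or tray, a jaw tip each side of the card 5 mm or more off its middle plane and 7 mm below its top, within 25 mm of mid-edge, square to 0.3 rad (horizontal distance between tc_short and bore_small below 0.005 m and z of tc_short in the frame of bore_small below 0.003 m and angle between each of tc_short, tc_tall's own z axis and vertical below 0.08 rad and horizontal distance between tc_tall and bore_large below 0.005 m and z of tc_tall in the frame of bore_large below 0.003 m and value of joint clip_jaw above 0.35 rad and ((x of jaw_tip_a in the frame of card_top above 0.005 m and x of jaw_tip_b in the frame of card_top below -0.005 m) or (x of jaw_tip_b in the frame of card_top above 0.005 m and x of jaw_tip_a in the frame of card_top below -0.005 m)) and z of each of jaw_tip_a, jaw_tip_b in the frame of card_top below -0.007 m and y of jaw_tip_a in the frame of card_top between -0.025 and 0.025 m and y of jaw_tip_b in the frame of card_top between -0.025 and 0.025 m and angle between the x axis of clip and the y axis of card_top, either way round below 0.3 rad and contact force between clip and tray below 0.1 N and contact force between the fingers and clip above 1 N and linear speed of clip below 0.02 m/s); the arm keeps its last pose, push and grip.
It fails at once if the pancake lens, hood or case lid is moved by more than 20 mm (distance of any of pancake, hood, case_lid from where it was at the start of the episode above 0.02 m).
It fails at once if the clip shoves or bites the card or tray with more than 5 N (contact force between clip and tray above 5 N).
It fails at once if the narrow teleconverter is dropped, let go over its bore more than 20 mm above the floor (horizontal distance between tc_short and bore_small below 0.03 m and z of tc_short in the frame of bore_small above 0.02 m and contact force between the fingers and tc_short below 0.02 N).
It fails at once if the wide teleconverter is dropped, let go over its bore more than 20 mm above the floor (horizontal distance between tc_tall and bore_large below 0.03 m and z of tc_tall in the frame of bore_large above 0.02 m and contact force between the fingers and tc_tall below 0.02 N).
It also fails if it takes over 72 s, if anything falls off the work surface, if the arm or the gripper's body presses on something with over 40 N, if the wrist force passes 120 N, or if a joint passes its speed limit or range.

## Robot

A 6-joint arm with a two-finger parallel gripper is mounted at the origin on the work surface. World frame = base frame: x ahead of the robot, y to its left, z up, the work surface at z = 0. Lengths are in m, angles in rad, forces in N, time in s.
With the tool pointing down it reaches from about 0.4 to 0.925 m from the base axis. Payload 3.4 kg.
Tool frame: the origin (TCP) lies midway between the tips of the shut fingers; the grasp point (between the pads) lies 19 mm behind it; x points along the fingers, y is the direction in which the jaws open and shut, and the axes are right-handed (so a half turn about x gives the same grasp; the last joint's range is limited). The gripper opens to 85 mm and grips with 20 to 120 N. Pads are 22 mm wide; open, the fingers measure 114 mm over their backs; the gripper's body (76 mm by 85 mm) begins 54 mm behind the grasp point. The pads swing forward as they close: fully open they stand 13 mm farther back than shut.
Start: joints at [1.26, 0.307, 1.506, -0, 1.328, -0.073], TCP at [0.135, 0.559, 0.231] pointing down, gripper open.
Joint ranges: [-3.12, 3.12], [-1.05, 2.28], [0.14, 2.33], [-1.42, 4.57], [0.1, 2.73], [-2.68, 2.68]. Speed limits (rad/s): [2.57, 2.57, 3.14, 3.14, 3.14, 3.14].

## Interface

Orientations are given as [roll, pitch, yaw] about the fixed x, y, z axes, in that order (R = Rz(yaw) Ry(pitch) Rx(roll)).
In Python, from rig import * gives the robot as it stands. The module is installed in compiled form; this text tells all that it offers. Calls block until the motion is done:
- move_pose(position, orientation): joint-space move of the TCP to a pose.
- move_straight(position, ori=None, velocity=0.15, guard=None): straight line of the TCP; ori=None keeps the orientation; velocity is the mean speed in m/s. With guard (N) it stops when the force on the tool has changed by that much, and returns True; else False.
- goto_joints(angles): joint-space move.
- move_gripper(opening, strength=None): finger opening in m; strength is the grip in N (None keeps the last); returns when the fingers have stopped.
- pause(seconds).
- ik(position, orientation): joint angles nearest the present ones, or None.
- sense(): the state.
- camera(name): name is "scene" or "top"; returns the picture (384x512x3 uint8, blue, green, red); there is no depth.
- camera_model(name): a dict with "fx", "fy", "cx", "cy" (pixels), "k1" (the pictures are not rectified: a ray, as slopes to the right and down, at radius r is drawn at 1 + k1 r^2 times it, then the intrinsics apply), "extrinsics" (4x4, takes a point from camera to world coordinates). Camera axes: x right, y down, z forward; pixel columns grow to the right and rows downward; lengths in m; the calibration is good to about 2 mm. A picture is of the moment at which its call begins. camera_model takes no time and is no camera call.
A pose or a line that the arm cannot do raises Unreachable and nothing moves.
- finish_job(): hands the job in, once; it reports no verdict.
Trained networks look in the newest picture that a camera, given by its name, has taken for a name from the list of things; names that differ only in an ending like _2 or _b are one class to them, and where a whole thing is asked for, a point or a joint stands for the part that bears it (a point fixed in the world has none). Each returns a list of dicts, best first, with "score" (0 to 1); they miss things now and then, are a little off and sometimes report something else, mostly with a low value. They report only what shows in the picture. A call takes as long as a camera call. They do not tell look-alikes from the thing itself.
- spot_in(camera, query): "box" ([left, top, right, bottom] in pixels, round what is visible of it).
- trace(camera, query): "pixels" (384x512 bool, what is visible of it) and "box" ([left, top, right, bottom] in pixels, round what is visible of it).
- landmark_of(camera, query): "at" ([column, row] in pixels: a listed point, or the origin of a listed thing).
The state is a dict: "time": time; "joint_positions": joint angles; "joint_vel": joint speeds; "joint_torque": joint torques, N m; "tool_pos": TCP position; "tool_rot": TCP orientation; "ft_force": force on the tool from outside, world axes, zero at the start; "wrist_torque": the same for the moment, N m; "gripper_width": finger opening in m.
Only numpy, scipy, OpenCV 4.12 (cv2) and the standard library are available. Lean on these libraries where they do the work, as an engineer would, in place of code of your own. Each camera call takes 0.05 s, during which the arm holds its last target.

## Working session

There is one attempt and no reset: what is moved stays moved. The work goes in short steps, each a Python script; the robot and the scene stay as the last script left them, time stands still between calls to the robot, and variables do not carry over. Pictures are saved under pics/ and viewed, and the job is handed in when it is done.

```bash
ls; mkdir -p pics; python3 - <<'E'
from rig import *
import cv2, numpy as np
for n in ("scene","top"):
    im=camera(n); cv2.imwrite(f"pics/{n}0.png",im)
    m=camera_model(n); print(n,{k:(np.round(v,4).tolist() if hasattr(v,'__len__') else v) for k,v in m.items()})
print(sense())
E
```

```text
pics
scene {'fx': 470.54245285231843, 'fy': 470.54245285231843, 'cx': 258.43443045558166, 'cy': 189.9811924663292, 'k1': 0.006191928982375091, 'extrinsics': [[-0.2812, 0.7676, -0.5759, 1.2043], [0.9596, 0.2231, -0.1713, 0.0951], [-0.003, -0.6009, -0.7993, 0.9697], [0.0, 0.0, 0.0, 1.0]]}
top {'fx': 448.1841495167228, 'fy': 448.1841495167228, 'cx': 253.96486284301596, 'cy': 192.2959875625208, 'k1': -0.07157043523953156, 'extrinsics': [[0.0088, -0.9953, 0.096, 0.4349], [-1.0, -0.0087, 0.0012, -0.0773], [-0.0004, -0.096, -0.9954, 1.4957], [0.0, 0.0, 0.0, 1.0]]}
{'time': 0.1, 'joint_positions': array([ 1.25947659e+00,  3.07483915e-01,  1.50754038e+00, -3.33308066e-05,
        1.32840042e+00, -7.35315262e-02]), 'joint_vel': array([ 0.00067868, -0.00019818, -0.00490685, -0.0007911 ,  0.00114038,
        0.00116555]), 'joint_torque': array([-6.05675123e-04, -4.58528388e+01, -2.52605706e+01, -4.07886239e-05,
        5.54825892e-03,  1.73040735e-05]), 'tool_pos': array([0.13530418, 0.5582097 , 0.23048223]), 'tool_rot': array([-1.62667648,  1.56896398, -1.86445666]), 'ft_force': array([-0.65288593, -0.09510282, -0.60349381]), 'wrist_torque': array([ 0.02501102,  0.00926578, -0.02653019]), 'gripper_width': 0.08548735485773304}
```

View pics/scene0.png

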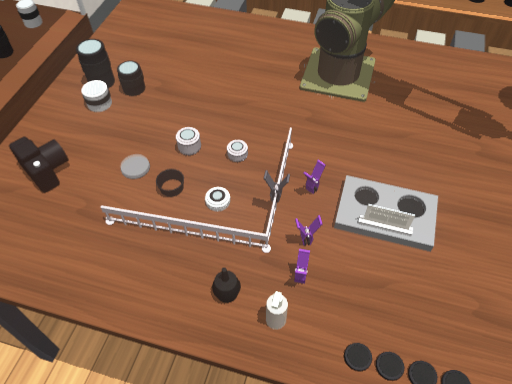

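View pics/top0.png

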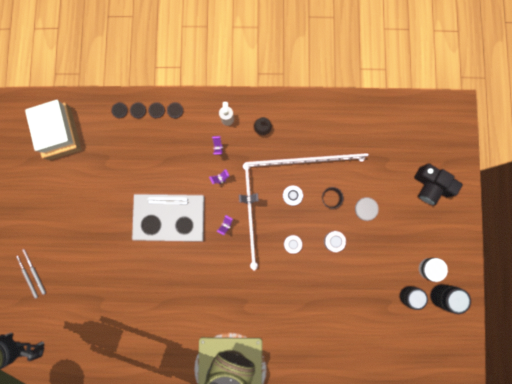

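The pictures show the L-shaped gate with its corner at top-view (247,165) and the dark clip on the main rail at (248,198). The pancake is near (292,195), the hood at (332,197), the narrow converter at about (293,244) and the wide one at about (335,241). The tray is at (168,218), and the purple decoys are at (217,146), (220,178) and (226,225).

```bash
cat > h.py <<'E'
from rig import *
import cv2, numpy as np
from scipy.optimize import least_squares
CM={n:camera_model(n) for n in ("scene","top")}
def K(m): return np.array([[m["fx"],0,m["cx"]],[0,m["fy"],m["cy"]],[0,0,1.]]),np.array([m["k1"],0,0,0.])
def ray(n,p):
    m=CM[n];k,d=K(m);u=cv2.undistortPoints(np.array([[p]],float),k,d)[0,0]
    E=np.array(m["extrinsics"]);return E[:3,3],E[:3,:3]@np.array([u[0],u[1],1.])
def on_z(n,p,z):
    o,d=ray(n,p);return o+d*(z-o[2])/d[2]
def proj(n,P):
    m=CM[n];k,d=K(m);E=np.linalg.inv(np.array(m["extrinsics"]))
    return cv2.projectPoints(np.atleast_2d(np.array(P,float)),cv2.Rodrigues(E[:3,:3])[0],E[:3,3],k,d)[0][:,0]
def tri(ps):
    A=np.zeros((3,3));b=np.zeros(3)
    for n,p in ps.items():
        o,d=ray(n,p);d=d/np.linalg.norm(d);M=np.eye(3)-np.outer(d,d);A+=M;b+=M@o
    X=np.linalg.solve(A,b)
    return X,{n:np.round(proj(n,X)[0]-p,1) for n,p in ps.items()}
def big(n,box,name,s=5):
    im=camera(n);l,t,r,b=box;c=cv2.resize(im[t:b,l:r],None,fx=s,fy=s,interpolation=cv2.INTER_CUBIC);cv2.imwrite(f"pics/{name}.png",c)
E
python3 - <<'E'
from h import *
for n in ("scene","top"):
    camera(n)
    big(n,(170,120,330,220) if n=="scene" else (200,130,360,250),n+"_z1")
    for q in ("tc_short","tc_tall","pancake","hood","case_lid","clip","gate","tray"):
        l=landmark_of(n,q); t=spot_in(n,q)
        print(n,q,[(np.round(d["at"],1).tolist(),round(d["score"],2)) for d in l[:4]],[(np.round(d["box"],0).tolist(),round(d["score"],2)) for d in t[:4]])
    for q in ("bore_small","bore_large","card_top","jaw_tip_a","handle_end_a","handle_end_b"):
        l=landmark_of(n,q)
        print(n,q,[(np.round(d["at"],1).tolist(),round(d["score"],2)) for d in l[:6]])
    big(n,(330,170,450,250) if n=="scene" else (125,185,215,250),n+"_z2",6)
print(sense()["time"])
E
```

```text
scene tc_short [([237.3, 157.0], 0.84), ([280.6, 190.5], 0.61)] [([225.0, 145.0, 251.0, 159.0], 0.73)]
scene tc_tall [([188.6, 151.6], 0.82)] [([176.0, 129.0, 201.0, 157.0], 0.74)]
scene pancake [([221.1, 200.5], 0.81)] [([263.0, 168.0, 276.0, 198.0], 0.57), ([205.0, 187.0, 231.0, 212.0], 0.56), ([176.0, 129.0, 201.0, 156.0], 0.2), ([101.0, 130.0, 292.0, 253.0], 0.16)]
scene hood [([170.4, 191.6], 0.61)] [([335.0, 177.0, 437.0, 250.0], 0.74), ([154.0, 170.0, 182.0, 195.0], 0.72)]
scene case_lid [([139.1, 164.0], 0.72)] [([125.0, 150.0, 152.0, 177.0], 0.72), ([263.0, 169.0, 275.0, 200.0], 0.52), ([265.0, 169.0, 290.0, 203.0], 0.26)]
scene clip [([301.2, 270.7], 0.91), ([312.9, 178.2], 0.89), ([304.6, 229.9], 0.85), ([278.3, 188.9], 0.82)] [([267.0, 171.0, 290.0, 199.0], 0.87), ([293.0, 248.0, 309.0, 285.0], 0.71), ([297.0, 215.0, 322.0, 245.0], 0.64), ([303.0, 162.0, 325.0, 191.0], 0.6)]
scene gate [([278.0, 186.6], 0.56)] [([101.0, 127.0, 294.0, 251.0], 0.77), ([266.0, 170.0, 290.0, 201.0], 0.25)]
scene tray [([385.2, 214.2], 0.64)] [([334.0, 176.0, 436.0, 252.0], 0.96)]
scene bore_s
[... 1519 characters left out ...]
1.3, 197.4], 0.25)] [([131.0, 194.0, 206.0, 241.0], 0.86), ([285.0, 235.0, 297.0, 254.0], 0.16)]
top bore_small [([182.4, 222.3], 0.57)]
top bore_large [([150.5, 224.6], 0.63)]
top card_top [([165.4, 202.8], 0.84)]
top jaw_tip_a [([245.8, 195.0], 0.7), ([249.2, 198.7], 0.68), ([220.0, 147.4], 0.65), ([246.6, 198.8], 0.63), ([219.8, 179.4], 0.58), ([216.2, 148.8], 0.54)]
top handle_end_a [([214.3, 153.6], 0.72), ([228.7, 173.6], 0.66), ([220.4, 230.0], 0.57), ([226.6, 217.4], 0.51), ([241.4, 200.0], 0.47), ([212.7, 180.5], 0.47)]
top handle_end_b [([214.3, 153.6], 0.72), ([228.7, 173.6], 0.66), ([220.4, 230.0], 0.57), ([226.6, 217.4], 0.51), ([241.4, 200.0], 0.47), ([212.7, 180.5], 0.47)]
2.6
```

```bash
cd pics; python3 -c "
import cv2,numpy as np
for a in (('scene_z1','top_z1'),('scene_z2','top_z2')):
    for n in a: print(n,cv2.imread(n+'.png').shape)
"
```

```text
scene_z1 (500, 800, 3)
top_z1 (600, 800, 3)
scene_z2 (480, 720, 3)
top_z2 (390, 540, 3)
```

View pics/scene_z1.png

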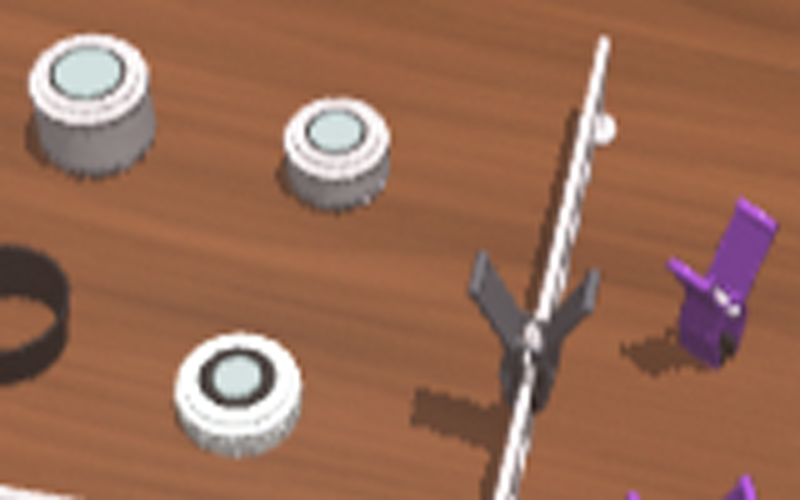

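View pics/top_z1.png

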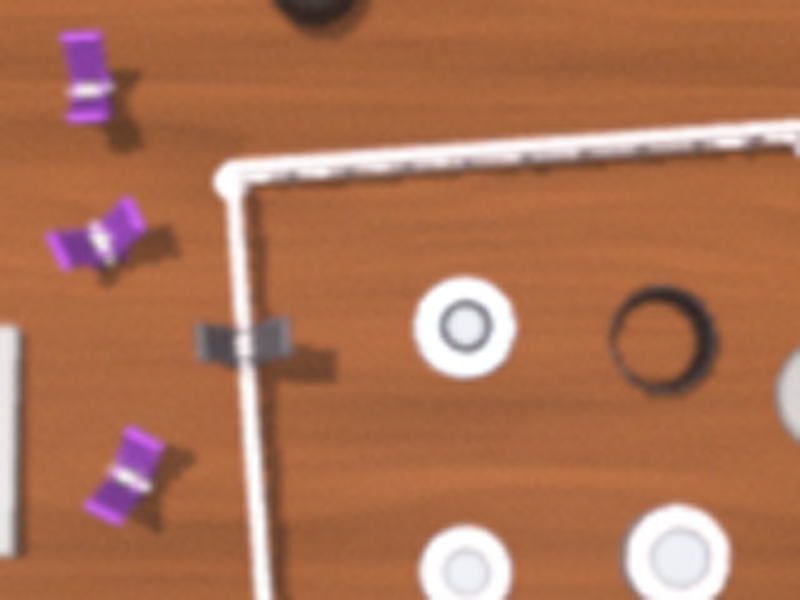

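View pics/scene_z2.png

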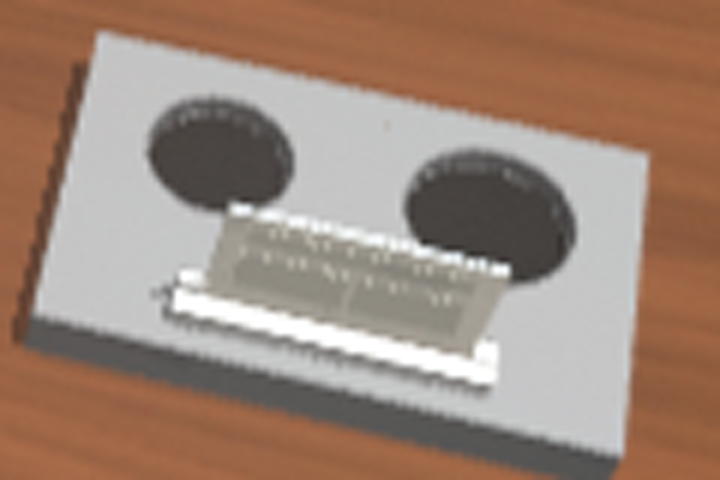

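View pics/top_z2.png

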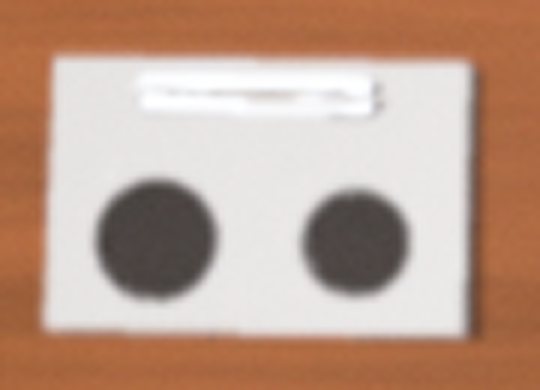

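```bash
cat > m.py <<'E'
from h import *
S=8
def circ(x,y,z,r,n=72):
    a=np.linspace(0,2*np.pi,n,endpoint=False);return np.c_[x+r*np.cos(a),y+r*np.sin(a),np.full(n,z)]
def hullmom(n,P):
    p=cv2.convexHull(proj(n,P).astype(np.float32));m=cv2.moments(p);return np.array([m["m10"]/m["m00"],m["m01"]/m["m00"],m["m00"]])
def maskmom(im,box,kind,seed=None):
    l,t,r,b=box;c=cv2.resize(im[t:b,l:r],None,fx=S,fy=S,interpolation=cv2.INTER_CUBIC)
    hsv=cv2.cvtColor(c,cv2.COLOR_BGR2HSV)
    if kind=="steel": m=(hsv[...,1]<70)&(hsv[...,2]>60)
    if kind=="dark": m=(c.max(2)<130)
    m=m.astype(np.uint8)
    cs,_=cv2.findContours(m,cv2.RETR_EXTERNAL,cv2.CHAIN_APPROX_NONE)
    k=max(cs,key=cv2.contourArea);h=cv2.convexHull(k);q=cv2.moments(h)
    x=(q["m10"]/q["m00"]+.5)/S-.5+l;y=(q["m01"]/q["m00"]+.5)/S-.5+t
    return np.array([x,y,q["m00"]/S/S]),cv2.contourArea(k)/S/S
E
python3 - <<'E'
from m import *
B={"scene":dict(s=(222,140,254,164),t=(172,125,205,159),bs=(350,183,382,208),bl=(393,190,428,222)),
   "top":dict(s=(279,232,305,258),t=(322,229,348,255),bs=(172,213,198,238),bl=(138,212,164,238))}
R={}
for n in ("scene","top"):
    im=camera(n)
    for k,b in B[n].items():
        R[n,k]=maskmom(im,b,"dark" if k[0]=="b" else "steel"); print(n,k,R[n,k])
for k,r,h,rc in (("s",.028,.036,.025),("t",.032,.052,.029)):
    def P(p): return np.r_[circ(p[0],p[1],p[2],r),circ(p[0],p[1],.005,r),circ(p[0],p[1],0,rc)]
    def f(p): return np.r_[[(hullmom(n,P(p))-R[n,k][0])[:2] for n in B]].ravel()
    x0=np.r_[on_z("top",R["top",k][0][:2],.03)[:2],h]
    s=least_squares(f,x0);print(k,np.round(s.x,4),np.round(s.fun,2),[(hullmom(n,P(s.x))[2],R[n,k][0][2]) for n in B])
    # each view alone with nominal h
    for n in B:
        s=least_squares(lambda q:(hullmom(n,P([q[0],q[1],h]))-R[n,k][0])[:2],x0[:2]);print("  ",n,np.round(s.x,4))
for k,r in (("bs",.03),("bl",.034)):
    X,e=tri({n:R[n,k][0][:2] for n in B});print(k,np.round(X,4),e)
    for n in B: print("  ",n,np.round(on_z(n,R[n,k][0][:2],.026),4),hullmom(n,circ(*X,r))[2],R[n,k][0][2])
E
```

```text
scene s (array([236.96608036, 150.25081722, 392.75      ]), 386.875)
scene t (array([188.06190107, 140.42265398, 583.7265625 ]), 573.5859375)
scene bs (array([366.32429271, 195.52376049, 356.0859375 ]), 346.484375)
scene bl (array([411.52071231, 205.50233921, 462.6328125 ]), 434.5078125)
top s (array([292.67920047, 243.9213007 , 279.296875  ]), 277.09375)
top t (array([334.81679092, 241.13537718, 370.96875   ]), 367.734375)
top bs (array([183.85132623, 225.01244906, 218.546875  ]), 216.265625)
top bl (array([150.53121   , 224.48748568, 290.9296875 ]), 287.8671875)
s [ 0.4082 -0.2023  0.037 ] [-0.29 -0.   -0.34  0.11] [(np.float64(422.68108367722016), np.float64(392.75)), (np.float64(245.24218965764157), np.float64(279.296875))]
   scene [ 0.4076 -0.2017]
   top [ 0.4086 -0.2034]
t [ 0.4181 -0.3386  0.0531] [-0.41 -0.07 -0.45  0.18] [(np.float64(617.6682451748056), np.float64(583.7265625)), (np.float64(353.68554572039284), np.float64(370.96875))]
   scene [ 0.4176 -0.3377]
   top [ 0.4187 -0.3402]
bs [0.4668 0.1541 0.0268] {'scene': array([-0.4, -0. ]), 'top': array([-0.3,  0. ])}
   scene [0.466  0.1551 0.026 ] 370.2548440902028 356.0859375
   top [0.4669 0.1534 0.026 ] 262.4323991710553 218.546875
bl [0.4674 0.264  0.0282] {'scene': array([-0.5, -0. ]), 'top': array([-0.3,  0. ])}
   scene [0.4654 0.2655 0.026 ] 501.1533975636121 462.6328125
   top [0.4675 0.2634 0.026 ] 334.7560210315278 290.9296875
```

```bash
python3 - <<'E'
from h import *
D=[0,np.pi/2,0]
X=(0.4082,-0.2024)
print(ik([*X,.10],D))
move_pose([*X,.09],D)
print(np.round(sense()["tool_pos"],4),sense()["time"])
print(move_straight([*X,.013],velocity=.12,guard=8))
move_gripper(.05,strength=30)
s=sense();print(s["gripper_width"],np.round(s["tool_pos"],4),s["ft_force"],s["time"])
big("scene",(200,100,300,200),"g1s",6);big("top",(250,200,350,300),"g1t",6)
E
```

```text
[-0.55306358  0.29593584  1.92615467  0.          0.91950214 -2.12385991]
[ 0.4086 -0.202   0.0901] 5.5833
False
0.05459063452607373 [ 0.4087 -0.2026  0.0139] [-0.23467053  0.66353335  4.87519405] 6.7667
```

View pics/g1s.png

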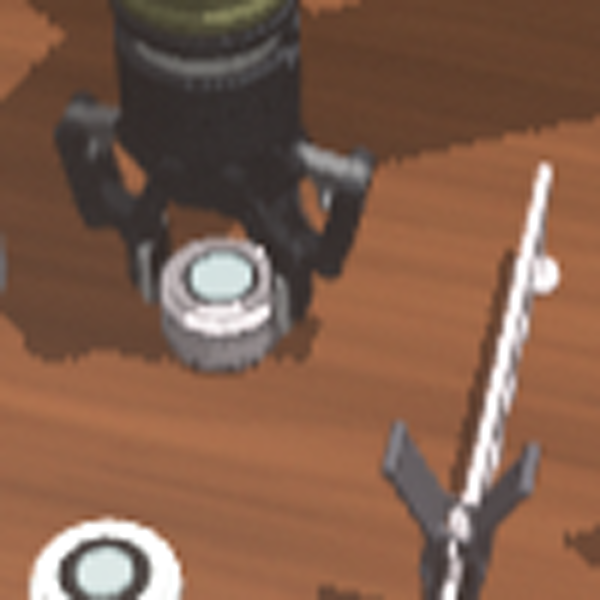

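View pics/g1t.png

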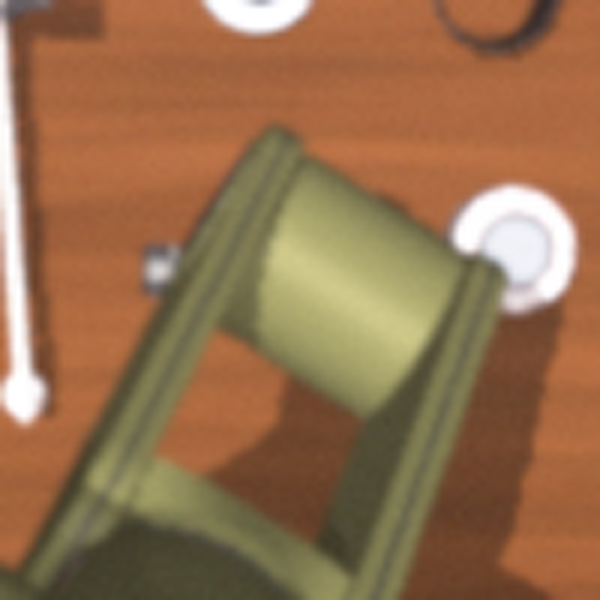

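The narrow converter sits squarely between the pads: in the crop its lens centre is at (220,273), which is scene pixel (236.7,145.5). The arm hides it in the top view.

```bash
cat > place.py <<'E'
from m import *
def lens(box):
    im=camera("scene");l,t,r,b=box;c=cv2.resize(im[t:b,l:r],None,fx=8,fy=8,interpolation=cv2.INTER_CUBIC).astype(int)
    m=((c[...,1]-c[...,2])>6)&(c[...,1]>150)
    k,_=cv2.findContours(m.astype(np.uint8),cv2.RETR_EXTERNAL,cv2.CHAIN_APPROX_NONE)
    k=max(k,key=cv2.contourArea);q=cv2.moments(k)
    return np.array([(q["m10"]/q["m00"]+.5)/8-.5+l,(q["m01"]/q["m00"]+.5)/8-.5+t]),q["m00"]/64
E
python3 - <<'E'
from place import *
print("lens on bench",lens((222,134,254,164)))
t=sense()["tool_pos"]
print("pred",proj("scene",[t[0],t[1],.036]))
move_straight([*t[:2],.16],velocity=.25)
print(sense()["gripper_width"])
move_straight([.4668,.1542,.16],velocity=.3)
move_straight([.4668,.1542,.055],velocity=.2)
s=sense();t=s["tool_pos"];print(np.round(t,4),s["time"],s["gripper_width"],s["ft_force"])
print("lens",lens((345,160,390,205)),"pred",proj("scene",[t[0],t[1],t[2]-.0139+.036]))
big("scene",(330,150,430,230),"p1s",7)
E
```

```text
lens on bench (array([236.38693676, 145.59613503]), 63.2265625)
pred [[236.27614428 146.49377552]]
0.05493873583462039
[0.4674 0.1536 0.0554] 9.6917 0.05453703765927662 [ 1.14273118 -0.80724022 -1.62029468]
lens (array([369.47809998, 182.20572286]), 83.921875) pred [[369.5178656  183.09567628]]
```

View pics/p1s.png

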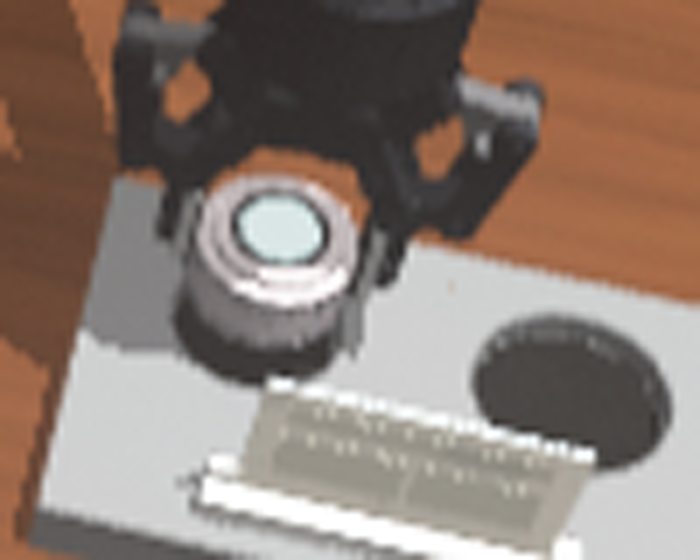

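The held converter hangs directly over the small bore, and its lens at scene (369.5,182.2) matches the prediction to 0.1 px in column. I'm lowering it with a force guard.

```bash
python3 - <<'E'
from place import *
print(move_straight([.467,.1555,.045],velocity=.08,guard=8)); 
s=sense();print(np.round(s["tool_pos"],4),s["ft_force"])
print(move_straight([.467,.1555,.0265],velocity=.04,guard=8))
s=sense();print(np.round(s["tool_pos"],4),s["ft_force"],s["wrist_torque"],s["time"],s["gripper_width"])
big("scene",(330,150,430,230),"p2s",7)
E
```

```text
False
[0.4671 0.1556 0.0455] [-0.77639008  0.10564236 -0.81607333]
True
[0.4669 0.1555 0.0275] [-0.54619455 -0.41878105  3.62366577] [ 0.01949469  0.03627918 -0.0010149 ] 10.5167 0.05478473942171946
```

View pics/p2s.png

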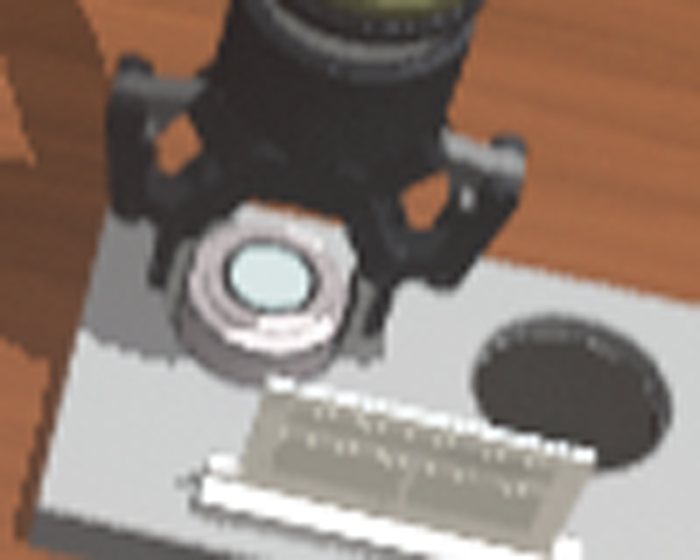

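It went straight in: TCP z 0.0275 at contact, against 0.0279 expected for the floor. I'll release it and fetch the wide one.

```bash
python3 - <<'E'
from place import *
move_gripper(.085)
t=sense()["tool_pos"]
move_straight([t[0],t[1],.16],velocity=.25)
D=[0,np.pi/2,0]
X=(.4181,-.3380)
im=camera("scene");cv2.imwrite("pics/rel1.png",cv2.resize(im[150:230,330:430],None,fx=7,fy=7,interpolation=3))
print(np.round(maskmom(camera("top"),(172,208,200,240),"dark")[0],2))
move_straight([X[0],X[1],.16],velocity=.35)
move_straight([X[0],X[1],.10],velocity=.25)
print(move_straight([*X,.018],velocity=.12,guard=8))
move_gripper(.055,strength=30)
s=sense();t=s["tool_pos"];print(s["gripper_width"],np.round(t,4),s["ft_force"],s["time"])
print("lens",lens((172,120,205,155)),"pred",proj("scene",[t[0],t[1],.052]))
big("scene",(140,100,240,200),"g2s",6)
E
```

```text
[182.45 224.55 593.5 ]
False
0.06287716930678477 [ 0.4187 -0.3384  0.0192] [-0.23952541  0.84175642  6.9557118 ] 14.8917
lens (array([186.57355744, 133.9202634 ]), 101.09375) pred [[186.61466984 134.61574707]]
```

View pics/rel1.png

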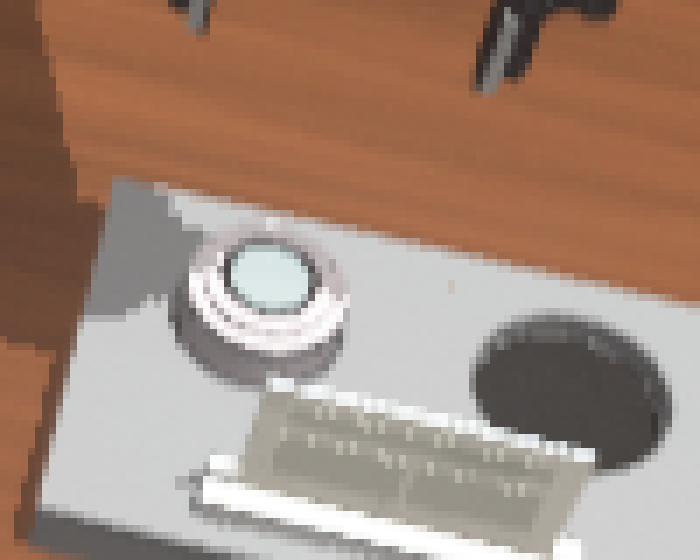

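View pics/g2s.png

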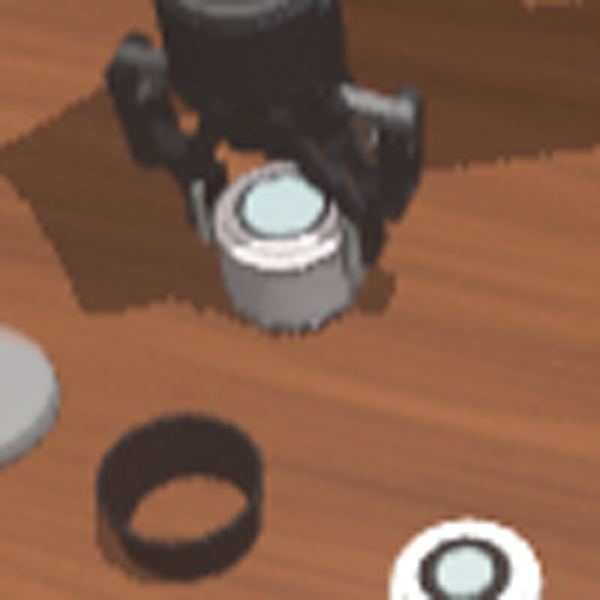

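The narrow converter is seated with its lens at crop (270,275), and the wide one is held, with its lens at crop (283,207). The next step is to carry it to the large bore.

```bash
python3 - <<'E'
from place import *
t=sense()["tool_pos"];X=(.4668,.2655)
move_straight([t[0],t[1],.17],velocity=.25)
move_straight([*X,.17],velocity=.35)
move_straight([*X,.058],velocity=.2)
s=sense();t=s["tool_pos"];print(np.round(t,4),s["time"],s["gripper_width"])
print("lens",lens((390,160,440,205)),"pred",proj("scene",[t[0],t[1],t[2]-.0192+.052]))
print(move_straight([*X,.050],velocity=.08,guard=8)); 
s=sense();print(np.round(s["tool_pos"],4))
print(move_straight([X[0],X[1],.0315],velocity=.04,guard=8))
s=sense();print(np.round(s["tool_pos"],4),s["ft_force"],s["wrist_torque"],s["time"],s["gripper_width"])
big("scene",(360,140,460,230),"p3s",7)
E
```

```text
[0.4676 0.2653 0.0586] 18.3417 0.06281736833261592
lens (array([418.429821  , 189.27350439]), 149.046875) pred [[418.5748413  190.10402758]]
False
[0.4671 0.2656 0.0508]
True
[0.4667 0.2656 0.0329] [1.0943573  0.58072573 3.80333132] [-0.06008292 -0.0322901   0.00071426] 19.0833 0.06297242036489252
```

View pics/p3s.png

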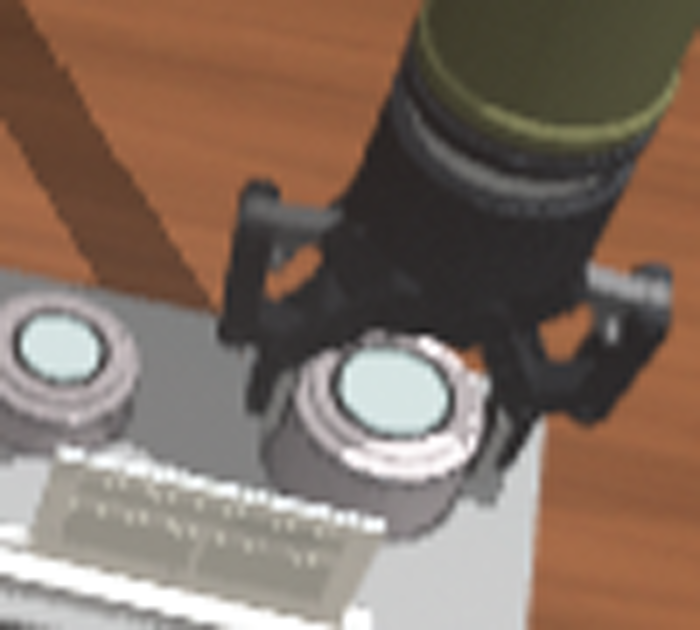

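The wide converter is also down (TCP z 0.0329, 0.0332 expected). I'll release it, back off and measure the clip, rail and card.

```bash
python3 - <<'E'
from place import *
move_gripper(.085)
t=sense()["tool_pos"]
move_straight([t[0],t[1],.2],velocity=.25)
print(sense()["time"])
big("scene",(250,120,330,210),"c_s",8);big("top",(225,150,285,275),"c_t",6)
for n in ("scene","top"):
    camera(n)
    for q in ("handle_end_a","jaw_tip_a","clip"):
        print(n,q,[(np.round(d["at"],1).tolist(),round(d["score"],2)) for d in landmark_of(n,q)])
im=camera("scene");cv2.imwrite("pics/rel2.png",cv2.resize(im[140:230,330:450],None,fx=6,fy=6,interpolation=3))
E
```

```text
20.3083
scene handle_end_a [([267.1, 176.1], 0.74), ([304.7, 177.3], 0.72), ([321.7, 162.1], 0.7), ([300.5, 248.2], 0.55), ([322.8, 221.2], 0.54), ([299.7, 272.4], 0.54), ([290.3, 175.6], 0.53)]
scene jaw_tip_a [([312.1, 188.7], 0.77), ([275.6, 198.5], 0.73), ([310.6, 241.3], 0.7), ([311.4, 191.0], 0.69), ([307.4, 241.2], 0.67), ([272.2, 195.8], 0.64), ([300.7, 278.7], 0.52)]
scene clip [([301.1, 270.3], 0.83), ([274.7, 191.6], 0.79), ([315.6, 181.1], 0.57), ([307.1, 229.9], 0.54)]
top handle_end_a [([216.4, 136.5], 0.64), ([219.5, 230.5], 0.6), ([218.8, 155.8], 0.58), ([227.6, 215.2], 0.54), ([211.0, 177.5], 0.52), ([242.7, 200.1], 0.48), ([225.5, 175.6], 0.42), ([255.6, 197.8], 0.37)]
top jaw_tip_a [([229.5, 227.9], 0.64), ([228.8, 225.3], 0.64), ([220.7, 181.9], 0.61), ([222.1, 150.8], 0.6), ([220.2, 176.7], 0.55), ([249.3, 197.8], 0.51), ([250.6, 199.3], 0.5), ([218.6, 147.5], 0.45)]
top clip [([219.2, 148.0], 0.59), ([251.3, 195.9], 0.54), ([216.9, 179.7], 0.54), ([225.8, 223.5], 0.53), ([166.4, 204.5], 0.22)]
```

View pics/c_s.png

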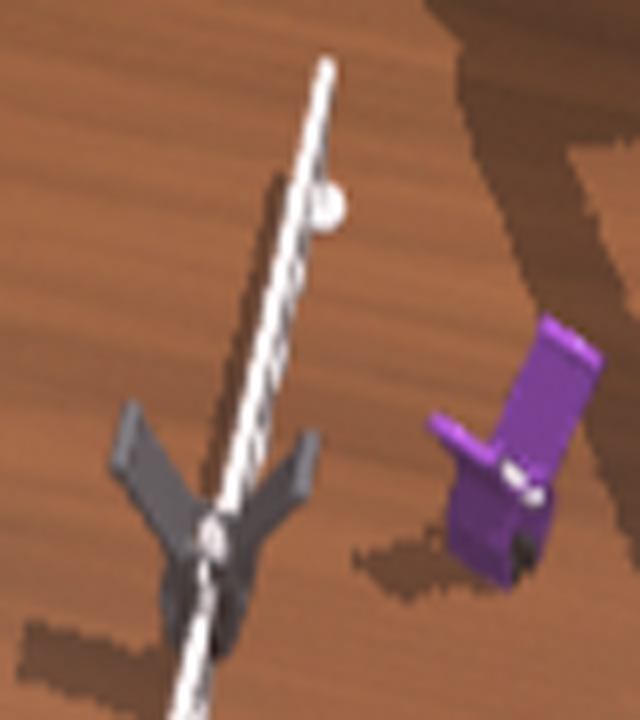

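View pics/c_t.png

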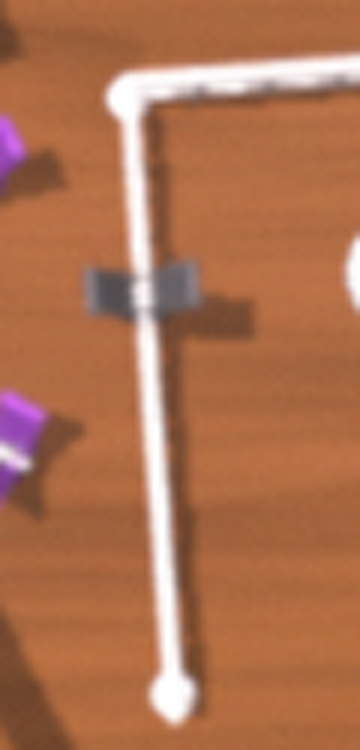

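View pics/rel2.png

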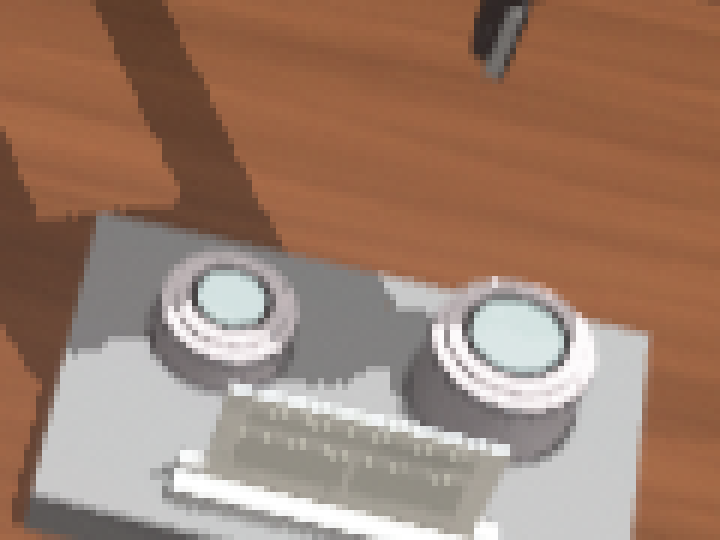

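Both converters stand upright in their bores. The dark clip's handle ends show at c_s crop (309,462) and (125,435), and at c_t crop (92,290) and (192,284).

```bash
python3 - <<'E'
from m import *
q=lambda x,y,s,l,t:np.array([(x+.5)/s-.5+l,(y+.5)/s-.5+t])
A={"scene":q(309,462,8,250,120),"top":q(92,290,6,225,150)}
B={"scene":q(125,435,8,250,120),"top":q(192,284,6,225,150)}
XA,ea=tri(A);XB,eb=tri(B)
print("handle +y",np.round(XA,4),ea,"-y",np.round(XB,4),eb,"mid",np.round((XA+XB)/2,4),"dist",np.linalg.norm(XA-XB),"yaw",np.arctan2(-(XA-XB)[0],(XA-XB)[1]))
c=on_z("top",q(125,97,6,225,150),.062);e=on_z("top",q(174,695,6,225,150),.062)
print("corner",c,"end",e,"len",np.linalg.norm(c-e),"yaw",np.arctan2(*(c-e)[[1,0]]))
# clip pivot seen at rail in top
print("rail y at clip", np.interp(XA[0],[e[0],c[0]],[e[1],c[1]]))
for s0 in ((285,126),): pass
# scene rail: points on rail top: (327,62) end,(213,520)
for p in ((327,62),(250,375)): print("rail scene",np.round(on_z("scene",q(*p,8,250,120),.062),4))
X,e2=tri({"scene":q(371,420,6,330,140),"top":np.array([165.4,202.8])});print("card",X,e2)
P=[[.5468,.2105+dy,.098] for dy in (-.0525,0,.0525)];print(proj("scene",P),proj("top",P))
im=cv2.imread("pics/top0.png");cv2.imwrite("pics/card_t.png",cv2.resize(im[185:215,135:205],None,fx=11,fy=11,interpolation=2))
im=cv2.imread("pics/scene0.png");cv2.imwrite("pics/card_s.png",cv2.resize(im[195:245,350:430],None,fx=10,fy=10,interpolation=2))
E
```

```text
handle +y [ 0.5484 -0.0312  0.133 ] {'scene': array([-0.8, -0. ]), 'top': array([-0.6,  0.1])} -y [ 0.5523 -0.0832  0.1317] {'scene': array([-0.3, -0. ]), 'top': array([-0.2,  0. ])} mid [ 0.5503 -0.0572  0.1324] dist 0.052124095691346115 yaw 0.07368759054668438
corner [ 0.65921052 -0.04717275  0.062     ] end [ 0.34036138 -0.0764081   0.062     ] len 0.3201866319840039 yaw 0.0914345776535677
rail y at clip -0.05733165081015996
rail scene [ 0.3246 -0.0762  0.062 ]
rail scene [ 0.4637 -0.0663  0.062 ]
card [0.53506992 0.20856297 0.08283802] {'scene': array([-1.7, -0.1]), 'top': array([-1.2,  0.1])}
[[368.03235052 204.64515915]
 [391.45038232 209.99490236]
 [415.28389606 215.43921872]] [[179.38829314 198.93446994]
 [162.73802841 198.78162587]
 [146.14428159 198.62781187]]
```

View pics/card_t.png

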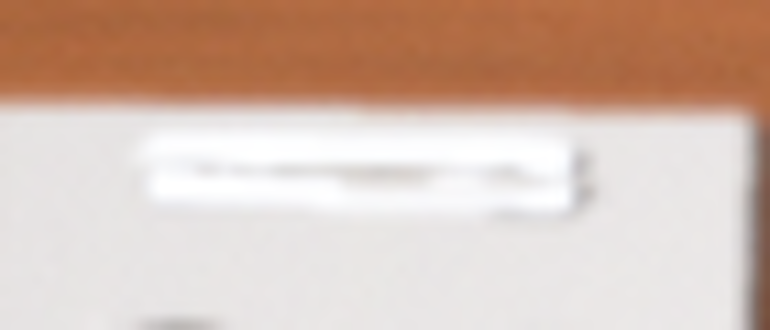

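View pics/card_s.png

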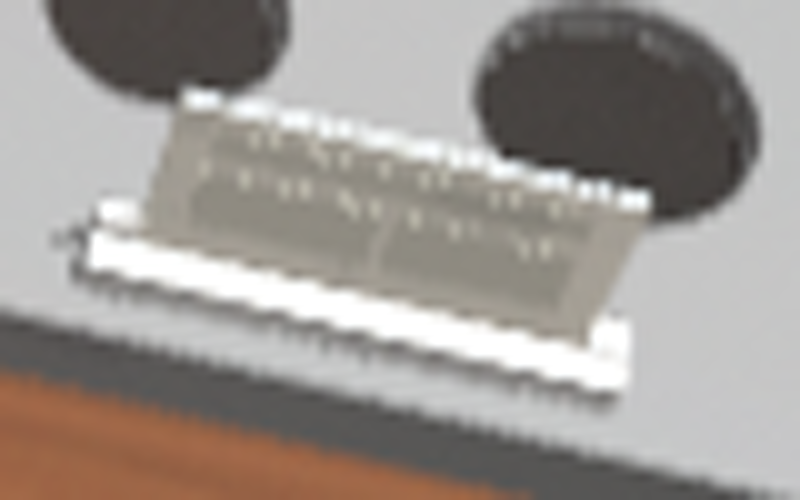

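Card check: the predicted edge ends (368.0,204.6) and (415.3,215.4) fall on the edge seen in the picture at about (368.3,204.7) and (415,215). The clip is at about (0.550, -0.057), yaw about 0.085.

```bash
python3 - <<'E'
from place import *
C=[.5503,-.0572];G=[.5468,.2105]
for y in (.085,.085+np.pi,.085-np.pi):
    print(y,np.round(ik([*C,.16],[0,np.pi/2,y]),2) if ik([*C,.16],[0,np.pi/2,y]) is not None else None)
for y in (np.pi/2,-np.pi/2):
    j=ik([*G,.2],[0,np.pi/2,y]);print(y,None if j is None else np.round(j,2))
print(np.round(sense()["joint_positions"],2))
E
```

```text
0.085 [-0.18  0.34  1.65  0.    1.15 -1.84]
3.226592653589793 [-0.18  0.34  1.65 -0.    1.15  1.31]
-3.056592653589793 [-0.18  0.34  1.65 -0.    1.15  1.31]
1.5707963267948966 None
-1.5707963267948966 [ 0.3   0.35  1.53 -0.    1.27  0.3 ]
[ 0.44  0.28  1.63  0.    1.23 -1.13]
```

```bash
python3 - <<'E'
from place import *
D=[0,np.pi/2,.085]
C=[.5503,-.0570]
move_pose([*C,.19],D)
print(np.round(sense()["tool_pos"],4))
print(move_straight([*C,.107],velocity=.1,guard=6))
s=sense();print(np.round(s["tool_pos"],4),s["time"],s["ft_force"])
big("scene",(220,100,340,220),"q0s",5)
E
```

```text
[ 0.5502 -0.0561  0.1901]
False
[ 0.5509 -0.0569  0.1075] 23.1 [0.03802673 1.0916163  1.01095504]
```

View pics/q0s.png

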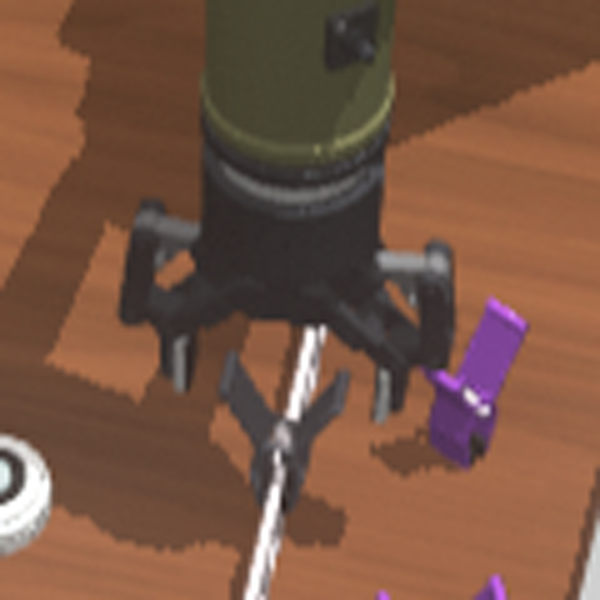

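```bash
python3 - <<'E'
from place import *
t=sense()["tool_pos"];y=.085;j=np.array([-np.sin(y),np.cos(y)]);a=np.array([np.cos(y),np.sin(y)])
for s in (1,-1):
  for k in (-.012,0,.012):
    p=proj("scene",[[*(t[:2]+s*.026*j+k*a),.1285]])[0]; print(s,k,np.round((p-[220,100]+.5)*5-.5,0))
im=cv2.imread("pics/q0s.png")[330:480,160:420]
cv2.imwrite("pics/q0z.png",cv2.resize(im,None,fx=3,fy=3))
E
```

```text
1 -0.012 [343. 375.]
1 0 [339. 395.]
1 0.012 [334. 416.]
-1 -0.012 [231. 358.]
-1 0 [226. 378.]
-1 0.012 [221. 398.]
```

View pics/q0z.png

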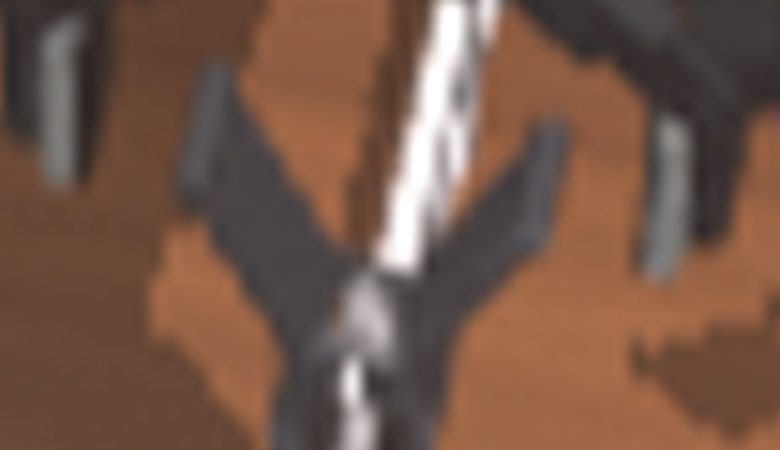

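The handle ends sit at about (228,374) and (342,391) in the q0s crop. The row offset is the usual bias, but the columns put the clip about 1 mm further +y, so I'm shifting by that before squeezing.

```bash
python3 - <<'E'
from place import *
move_straight([.5503,-.0560,.107],velocity=.05)
move_gripper(.031,strength=40)
s=sense();print(s["gripper_width"],np.round(s["tool_pos"],4),s["time"],s["ft_force"],s["wrist_torque"])
big("scene",(220,100,340,220),"q1s",5)
E
```

```text
0.03084623374359468 [ 0.5502 -0.056   0.1069] 23.9667 [-0.20517718  0.45923994 -0.78361563] [-0.03058517  0.01634676  0.03890992]
```

View pics/q1s.png

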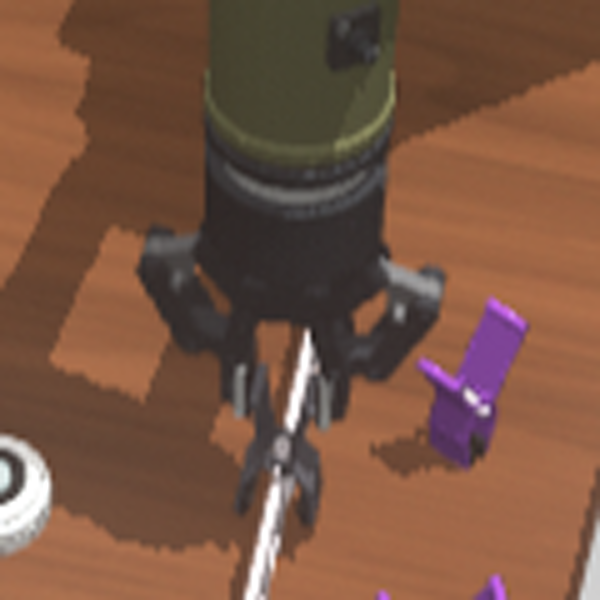

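The clip is squeezed wide open: jaw tips at about (243,512) and (310,520) in the crop, clear of the rail. Lifting it now.

```bash
python3 - <<'E'
from place import *
print(move_straight([.5502,-.0560,.215],velocity=.1,guard=20))
s=sense();print(s["gripper_width"],np.round(s["tool_pos"],4),s["time"],s["ft_force"])
pause(.25)
G=[.5468,.2105]
move_pose([*G,.225],[0,np.pi/2,-np.pi/2])
s=sense();print(s["gripper_width"],np.round(s["tool_pos"],4),s["time"],s["ft_force"])
big("scene",(340,100,460,220),"r1s",5);big("top",(110,160,210,240),"r1t",6)
E
```

```text
False
0.031037019667568937 [ 0.5496 -0.0559  0.2143] 25.25 [ 0.08932829 -0.38888913  0.01055493]
0.03121145774670676 [0.5469 0.2102 0.225 ] 27.3417 [ 0.10640281 -0.8096553  -0.51793208]
```

View pics/r1s.png

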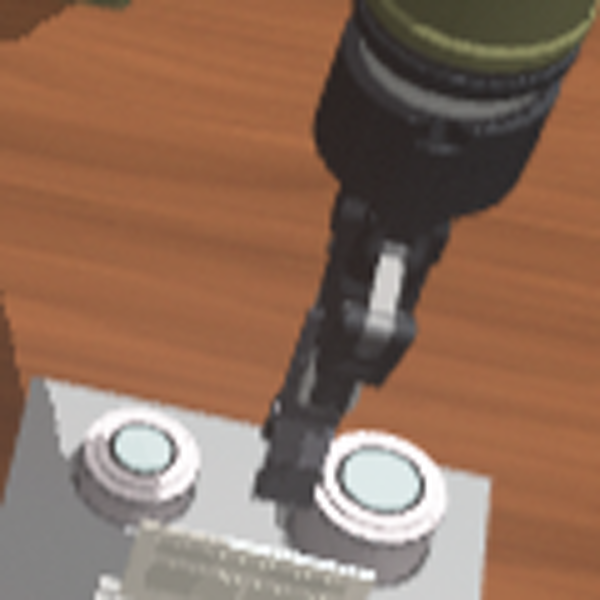

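View pics/r1t.png

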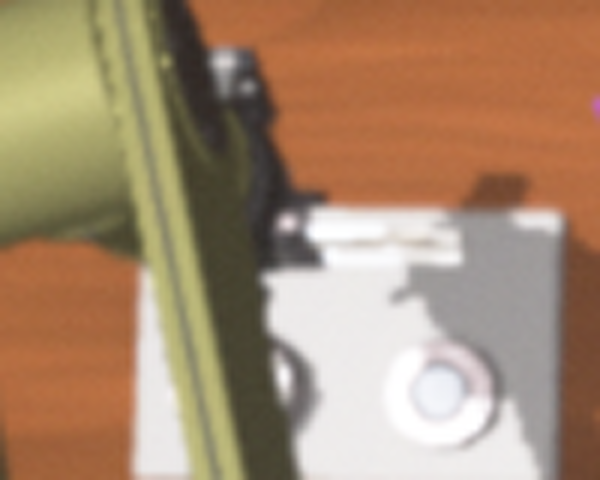

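```bash
python3 - <<'E'
from place import *
t=sense()["tool_pos"]
im=cv2.imread("pics/r1s.png")
im=cv2.resize(im[280:560,200:480],None,fx=2,fy=2,interpolation=2)
def pt(x,y,z,c):
    p=(proj("scene",[[x,y,z]])[0]-[340,100]+.5)*5-.5; p=(p-[200,280])*2; cv2.circle(im,tuple(int(v) for v in p),3,c,-1); return np.round(p)
for dy in (-.012,.012):
    for n,dx,dz,c in (("tip+",.015,-.070,(0,0,255)),("tip-",-.015,-.070,(0,255,255)),("piv",0,-.031,(0,255,0)),("end+",.0125,.017,(255,0,0))):
        print(n,dy,pt(t[0]+dx,t[1]+dy,t[2]+dz,c))
cv2.imwrite("pics/r1a.png",im)
camera("scene");print([ (np.round(d["at"],1),d["score"]) for d in landmark_of("scene","jaw_tip_a") if d["at"][0]>340])
print([ (np.round(d["at"],1),d["score"]) for d in landmark_of("scene","clip") if d["at"][0]>340])
E
```

```text
tip+ -0.012 [111. 435.]
tip- -0.012 [127. 327.]
piv -0.012 [161. 269.]
end+ -0.012 [209. 169.]
tip+ 0.012 [225. 461.]
tip- 0.012 [240. 352.]
piv 0.012 [278. 295.]
end+ 0.012 [332. 195.]
[(array([396.5, 197.8]), 0.62), (array([394.3, 185.6]), 0.56)]
[(array([401.3, 182.3]), 0.8)]
```

View pics/r1a.png

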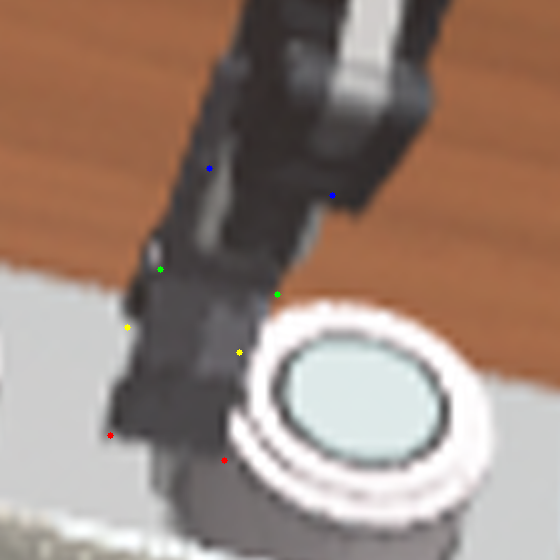

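The overlay agrees with the picture: the predicted front jaw edge (111,435)–(225,461) lies on the clip's lower edge, so it hangs upright with its tips 70 mm below the TCP. I'll descend to just above the card and look again.

```bash
python3 - <<'E'
from place import *
G=[.5468,.2105]
print(move_straight([*G,.176],velocity=.1,guard=4))
s=sense();t=s["tool_pos"];print(s["gripper_width"],np.round(t,4),s["time"],s["ft_force"])
im=camera("scene");z=cv2.resize(im[150:230,350:440],None,fx=8,fy=8,interpolation=2)
def pt(x,y,zz,c):
    p=(proj("scene",[[x,y,zz]])[0]-[350,150]+.5)*8-.5;cv2.circle(z,tuple(int(v) for v in p),3,c,-1)
for dy in (-.012,.012):
    pt(t[0]+.015,t[1]+dy,t[2]-.07,(0,0,255));pt(t[0]-.015,t[1]+dy,t[2]-.07,(0,255,255));pt(t[0],t[1]+dy,t[2]-.031,(0,255,0))
for dy in (-.0525,0,.0525): pt(.5468,.2105+dy,.098,(255,0,0))
cv2.imwrite("pics/r2.png",z)
E
```

```text
False
0.03069989067364233 [0.5471 0.2106 0.1761] 28.2333 [ 1.758947   -0.34843808 -0.02354844]
```

View pics/r2.png

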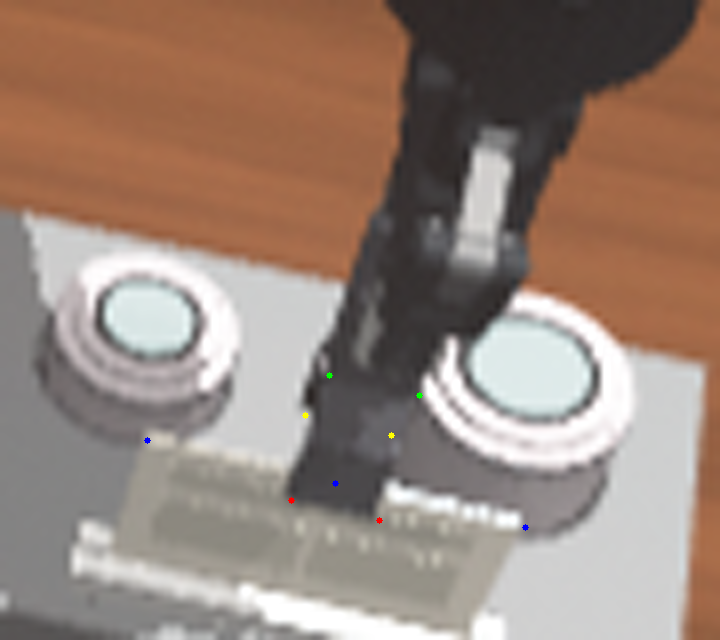

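The front jaw passes in front of the card edge, mid-width, and the prediction and picture share the same small row bias, so the clip is centred. I'm lowering the jaws over the card.

```bash
python3 - <<'E'
from place import *
G=[.5466,.2105]
print(move_straight([*G,.148],velocity=.05,guard=3.5))
pause(.3)
s=sense();t=s["tool_pos"];print(s["gripper_width"],np.round(t,4),s["time"],s["ft_force"],s["wrist_torque"])
im=camera("scene");z=cv2.resize(im[150:230,350:440],None,fx=8,fy=8,interpolation=2)
cv2.imwrite("pics/r3.png",z);big("top",(120,170,220,245),"r3t",7)
E
```

```text
False
0.031089920103333134 [0.5468 0.2106 0.1483] 29.2917 [-0.68214218  0.79072536 -1.36553518] [0.00570996 0.0164529  0.0351236 ]
```

View pics/r3.png

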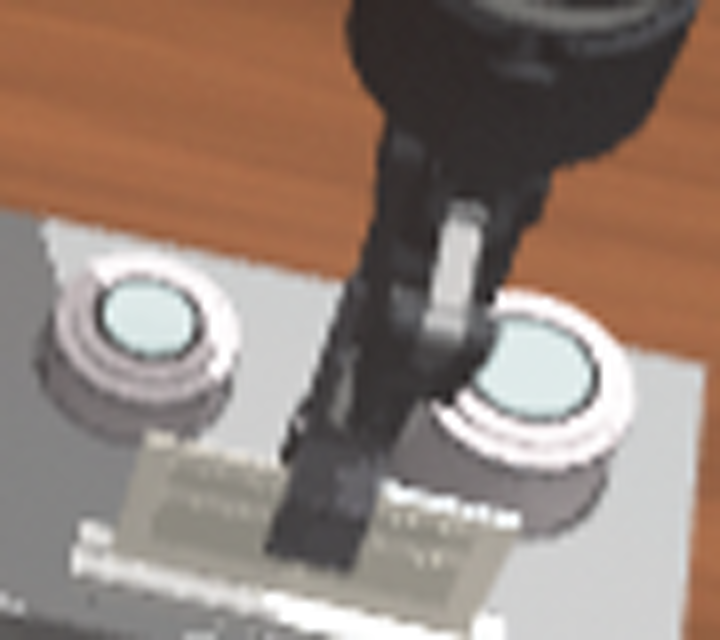

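View pics/r3t.png

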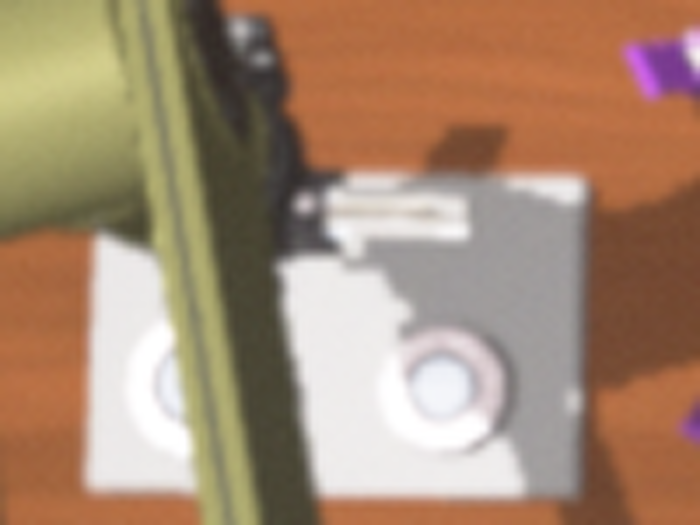

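The front jaw hangs well down in front of the card at mid-edge (crop 265–350, 555). In the top view the pivot pin at (307,205) is in line with the card, and the guard saw no contact. Handing in.

```bash
python3 - <<'E'
from rig import *
finish_job(); s=sense(); print(s["time"],s["gripper_width"],s["tool_pos"])
E
```

```text
the job is handed in; nothing more can be done
the job is handed in; nothing more can be done
```

I handed the job in after about 29 s on the robot's clock. Both teleconverters are in their bores, and the gripper is holding the clip wide open around the middle of the job card's top edge. `finish_job()` gives no verdict, so what follows rests on my own last checks.

- **Teleconverters:** I lowered each one in under a force guard, and it met the floor where expected before I let go. Tool height at contact was 27.5 mm (27.9 expected) for the narrow one and 32.9 mm (33.2 expected) for the wide one. Later pictures show both standing upright.
- **Clip:** I squeezed it to a gripper width of 31 mm, about 0.6 rad open, lifted it off the rail, and turned it to straddle the card. By my reckoning from the gripper's position:
  - the jaw tips are about 20 mm below the card's top edge;
  - each tip is about 15 mm from the card's middle;
  - the pivot is about 19 mm above the edge.
- **Contact with the card:** the 3.5 N guard did not trip on the way down. The wrist force at rest stayed within its usual 1–1.6 N noise, so it could not have shown a very light touch.
- **Left alone:** I did not touch the pancake lens, hood, case lid or purple clips. I did not re-measure the lens, hood and lid at the end.

**Unresolved:** the two cameras disagreed by about 2 mm sideways, and held parts appeared about 0.9 pixel higher in the scene view than predicted. I went by the scene camera's sideways reading, which matched the gripper. The clip's rear jaw was behind the card and could not be seen directly. One early card-edge measurement from the network's card point was off by 12–15 mm, so I dropped it in favour of the tray's geometry, which matched the picture.

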